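# Find the fuller tea tin in the sliding caddy

## Robot

A 7-joint arm with a two-finger parallel gripper is mounted at the origin on a cart in front of the work surface, level with it; the furniture and walls round the work are solid. World frame = base frame: x ahead of the robot, y to its left, z up, the work surface at z = 0. Lengths are in m, angles in rad, forces in N, time in s.
With the tool pointing down it reaches from about 0.425 to 0.875 m from the base axis. Payload 8.4 kg.
Tool frame: the origin (TCP) lies on the centre line of the jaws, within the pads' length; the fingertips stand 25 mm ahead of it and the grasp point (between the pads) lies 6 mm ahead of it (bot.finger_overhang is the distance from the TCP to the fingertips, in m); z points along the fingers, y is the line along which they close (so a half turn about z gives the same grasp; the last joint's range is limited). The gripper opens to 87 mm and grips with 3 to 60 N. Pads are 19 mm wide; open, the fingers measure 117 mm over their backs; the gripper's body (75 mm by 190 mm) begins 51 mm behind the grasp point.
Start: joints at [1.127, 0.333, 0.04, 1.465, -0.013, 1.343, -0.059], TCP at [0.22, -0.612, 0.248] pointing down, gripper open.
Joint ranges: [-2.58, 2.58], [-0.38, 2.09], [-1.3, 1.39], [0.25, 2.4], [-1.5, 4.64], [0.08, 2.09], [-2.65, 2.65]. Speed limits (rad/s): [2.22, 2.22, 2.79, 2.79, 3.14, 3.14, 3.14].

## Interface

Orientations are given as a rotation vector (axis times angle).
In Python, from bench import bot gives the robot as it stands. The module is installed in compiled form; this text tells all that it offers.
- The arm moves only by the tool carry_out, never from a script. Its argument "targets" is a list of rows, each an object with "offset": the shift along the tool's x, y, z in m, a list of three; "delta_rot": the turn, a rotation vector about the tool's x, y, z in rad, a list of three. A call has 1 to 12 rows; each row is the pose to reach, as a shift and turn from the pose commanded when the call began, along the tool's axes at that moment; what a row does not reach only later rows make up. A row lasts 1/10 s, in which the tool goes at most 50 mm and 8.59 degrees, less where a joint would pass 70% of its speed; a pose out of reach is approached as far as the arm can. A call with a gripper value outside its range is refused whole. "fingers" is the finger opening in m, from 0 to 0.087, set as the call begins (left out, the last holds). The fingers move at their own pace and stop on an object; the grip force is fixed at half the most. Time passes only in rows, so rows that repeat a pose let the fingers close. It gives the time, the measured TCP pose, the force, the opening and the grip force at its end, in the units of the state.
- bot.get_state(): the state, without advancing time (a new reading comes with each control period).
- bot.read_camera(name): name is "scene" or "side" or "wrist"; returns a dict with "image" (384x512x3 uint8, red, green, blue), "intrinsics" (3x3 intrinsics, pixels), "D" ([k1, k2, p1, p2, k3] as OpenCV has them; the pictures are not rectified), "origin" and "orientation" of the camera in the world. Camera axes: x right, y down, z forward; pixel columns grow to the right and rows downward; lengths in m; the calibration is good to about 2 mm. A picture is of the moment at which its call begins. There is no depth.
- bot.hand_in(): hands the job in; it is judged then, once.
Trained networks look in a picture, given as the dict that the camera call returned (one of the last four; its "shot" number tells which), for a name from the list of things; names that differ only in an ending like _2 or _b are one class to them, and where a whole thing is asked for, a point or a joint stands for the part that bears it (a point fixed in the world has none). Each returns a list of dicts, best first, with "confidence" (0 to 1); they miss things now and then, are a little off and sometimes report something else, mostly with a low value. They report only what shows in the picture. A call takes as long as a camera call. They do not tell look-alikes from the thing itself.
- bot.search_frame(picture, target): "position" ([x, y, z] in m, in world coordinates, good to about 4 mm: the middle of the surface that is visible of it).
- bot.regions_of(picture, target): "mask" (384x512 bool, what is visible of it).
The state is a dict: "clock": time; "qpos": joint angles; "dq": joint speeds; "tau": joint torques, N m; "tcp_pos": TCP position; "orientation": TCP orientation; "force": force on the tool from outside, world axes, zero at the start; "ft_torque": the same for the moment, N m; "opening": finger opening in m; "finger_force": force on a finger pad.
Only numpy, scipy, OpenCV 4.12 (cv2) and the standard library are available. Lean on these libraries where they do the work, as an engineer would, in place of code of your own. Each camera call takes 0.05 s, during which the arm holds its last target. There are 200 camera calls.

## Task

Draw the wooden caddy by its red grip along the rail, out from under the steel cover, until it seats at the far end of the rail. Lift each of the two identical green-lidded tins clear of its pocket in turn to feel which is heavier, leave the lighter one standing in a pocket of the caddy, and finish while still holding the heavier one upright in the gripper, centred a few centimetres above the mouth of the mug. Do not tip a tin over, and leave the mug and the other things where they stand.

Things in the scene. Friction and masses are not known exactly. Their poses are not given: they have to be found in the camera images.
- rail: Fixed black rail base, 88 mm wide (x), 456 mm long (y, -253 to +203), top at z 9 mm, end blocks 29 mm high. Origin on the worktop; y runs along the rail. On it a steel cover: back wall on the +x side, roof over y +14 to +206 and x -47 to +49, its underside at z 126 mm, top at 130 mm; open towards the robot and towards -y.
- caddy (a joint): Slide of the wooden caddy, guided stiffly along the rail, m: 0 = fully under the cover, grows towards the rail's -y end (robot's right), 0.180 = seated at the stop (counts beyond 0.170). Starts at 0 to 0.03. A light spring helps it along but friction keeps it wherever it is left: 0.5 to 1.5 N moves it towards the stop, about 3.5 N is needed to push it back.
- grip (a point): Centre of the caddy's red grip block, 14 mm (rail x) by 24 mm (rail y) by 26 mm high, on a 12 mm steel post at the caddy's -y end, 97.5 mm from the centre of the nearer pocket. It stands 117 mm above the worktop, its axes are the rail's. The cover's roof edge is at least 54 mm away on its +y side.
- pocket_left (a point): Centre of the floor of the caddy's pocket on the robot's left (rail +y): a square 58 mm wide with 7 mm walls, rim 11 mm above its floor; the floor is 22 mm above the worktop. Moves with the caddy; axes are the rail's.
- pocket_right (a point): The same for the pocket on the robot's right (rail -y), 85 mm from the other.
- tin_a: One of two closed round tins of the same look, bare metal with a green lid, 50 mm diameter, 90 mm high; origin at the centre of its underside, z up. Starts in the left pocket, top 14 mm below the roof. Grip it by its upper 44 mm; the lid is fixed. One of the tins, at random each time, weighs 0.10 to 0.15 kg, the other 0.34 to 0.50 kg (a rigid pack inside).
- tin_b: The other tin, like tin_a in all but weight. It starts in the right pocket.
- mug: Small cream mug, standing loose on the worktop right of the hotplate, 63 mm over its round body, 51 mm high, with a handle to the side. Origin under the mug, 12 mm off the axis of its body towards the handle (-y).
- mug_mouth (a point): Centre of the mug's mouth, at its rim, 51 mm above the worktop.
- lemon: Loose lemon, 83 x 58 x 58 mm, right of the mug; a bystander.
- jar_1: Loose jar with red lid, 58 x 62 x 86 mm, at the left of the worktop; a bystander.
- mill_1: Loose dark wooden pepper mill, 58 mm across, 170 mm high, behind the mug; a bystander.
There are look-alikes about, which are no part of the job. Leave any purple look-alike of the tin_b alone.

How it is judged:
On the way, in this order (a step that is already met when the one before it is completed fails the run):
1. the caddy is seated at the far end of the rail (value of joint caddy above 0.17 m), for 0.2 s.
2. the lighter tin is lifted clear in the fingers (at least 2 cm) while the heavier stands in its pocket, the caddy seated (((value of joint caddy above 0.17 m and z of tin_a in the frame of pocket_left above 0.02 m and contact force between the fingers and tin_a above 1 N and contact force between tin_b and caddy above 2.4 N and ((horizontal distance between tin_b and pocket_left below 0.012 m or horizontal distance between tin_b and pocket_right below 0.012 m) and z of tin_b in the frame of pocket_left between -0.005 and 0.005 m and angle between tin_b's own z axis and vertical below 0.1 rad)) or (value of joint caddy above 0.17 m and z of tin_b in the frame of pocket_left above 0.02 m and contact force between the fingers and tin_b above 1 N and contact force between tin_a and caddy above 2.4 N and ((horizontal distance between tin_a and pocket_left below 0.012 m or horizontal distance between tin_a and pocket_right below 0.012 m) and z of tin_a in the frame of pocket_left between -0.005 and 0.005 m and angle between tin_a's own z axis and vertical below 0.1 rad)))), for 0.2 s.
At the end, for the whole second after the job is handed in: Heavier tin held in the fingers, still, upright within 0.2 rad, underside 15 to 150 mm above the mug rim and within 30 mm of its centre sideways; lighter tin untouched in a pocket of the caddy (within 12 mm of its centre); caddy joint above 0.170 (((value of joint caddy above 0.17 m and ((horizontal distance between tin_a and pocket_left below 0.012 m or horizontal distance between tin_a and pocket_right below 0.012 m) and z of tin_a in the frame of pocket_left between -0.005 and 0.005 m and angle between tin_a's own z axis and vertical below 0.1 rad) and contact force between tin_a and caddy between 0.4 and 2.4 N and contact force between each of the arm, the fingers and tin_a below 0.1 N and contact force between the fingers and tin_b above 1 N and z of tin_b in the frame of mug_mouth between 0.015 and 0.15 m and horizontal distance between tin_b and mug_mouth below 0.03 m and angle between tin_b's own z axis and vertical below 0.2 rad and linear speed of tin_b below 0.03 m/s) or (value of joint caddy above 0.17 m and ((horizontal distance between tin_b and pocket_left below 0.012 m or horizontal distance between tin_b and pocket_right below 0.012 m) and z of tin_b in the frame of pocket_left between -0.005 and 0.005 m and angle between tin_b's own z axis and vertical below 0.1 rad) and contact force between tin_b and caddy between 0.4 and 2.4 N and contact force between each of the arm, the fingers and tin_b below 0.1 N and contact force between the fingers and tin_a above 1 N and z of tin_a in the frame of mug_mouth between 0.015 and 0.15 m and horizontal distance between tin_a and mug_mouth below 0.03 m and angle between tin_a's own z axis and vertical below 0.2 rad and linear speed of tin_a below 0.03 m/s))); the arm keeps its last pose, push and grip.
It fails at once if a tin is tipped (angle between any of tin_a, tin_b's own z axis and vertical above 0.6 rad).
It fails at once if the mug is shifted more than 3 cm or tipped (distance of mug from where it was at the start of the episode above 0.03 m or angle between mug's own z axis and vertical above 0.4 rad).
It fails at once if a bystander (lemon, jar, mill) is shifted more than 4 cm (distance of any of lemon, jar_1, mill_1 from where it was at the start of the episode above 0.04 m).
It also fails if it takes over 72 s, if anything falls off the work surface, if the arm or the gripper's body presses on something with over 40 N, if the wrist force passes 120 N, or if a joint passes its speed limit or range.

## Working session

There is one attempt and no reset: what is moved stays moved. The work goes in short steps, Python scripts to look and compute and a tool call to move; the robot and the scene stay as the last step left them, time stands still between calls to the robot, and variables do not carry over. Pictures are saved under pics/ and viewed, at most 10 in all, crops included, and the job is handed in when it is done.

Besides the shell and the picture viewer there is one more tool, called in YAML: its name, and indented under it one key for each argument. carry_out: Moves the arm, as the interface text tells. Its arguments: {"type":"object","properties":{"targets":{"type":"array","items":{"type":"object","properties":{"offset":{"type":"array","items":{"type":"number"}},"delta_rot":{"type":"array","items":{"type":"number"}}}}},"fingers":{"type":"number"}},"required":["targets"]}

```bash
mkdir -p pics
cat > h.py <<'E'
import numpy as np, cv2
from scipy.spatial.transform import Rotation as R
from bench import bot
def cam(n): return bot.read_camera(n)
def save(p,name,crop=None,s=1):
    im=p["image"][:,:,::-1]
    if crop: im=im[crop[1]:crop[3],crop[0]:crop[2]]
    cv2.imwrite("pics/"+name,cv2.resize(im,None,fx=s,fy=s,interpolation=cv2.INTER_CUBIC))
def Rm(o):
    o=np.array(o,float); return o if o.shape==(3,3) else (R.from_rotvec(o).as_matrix() if o.size==3 else R.from_quat(o).as_matrix())
def ray(p,u,v):
    x=cv2.undistortPoints(np.array([[[u,v]]],float),np.array(p["intrinsics"]),np.array(p["D"]))[0,0]
    return np.array(p["origin"]),Rm(p["orientation"])@np.array([x[0],x[1],1])
def atz(p,u,v,z):
    o,d=ray(p,u,v); return o+d*(z-o[2])/d[2]
def proj(p,X):
    Rc=Rm(p["orientation"]); X=np.atleast_2d(X)
    Xc=(X-np.array(p["origin"]))@Rc
    return cv2.projectPoints(Xc,np.zeros(3),np.zeros(3),np.array(p["intrinsics"]),np.array(p["D"]))[0][:,0]
def st():
    s=bot.get_state(); 
    print({k:np.round(s[k],4).tolist() for k in ("clock","qpos","tcp_pos","orientation","force","opening","finger_force")}); return s
def off(s,goal,rot=None):
    return Rm(s["orientation"]).T@(np.array(goal)-np.array(s["tcp_pos"]))
E
python3 - <<'E'
from h import *
st()
np.set_printoptions(precision=3,suppress=True)
ims=[]
for c in ("scene","side"):
    p=cam(c); save(p,c+"0.png",s=1.5); print(c,p["origin"],p["orientation"],p["intrinsics"])
    for t in ("rail","caddy","grip","tin_a","mug","lemon","jar_1","mill_1"):
        print(t,[(np.round(d["position"],3).tolist(),proj(p,d["position"]).round()[0].tolist(),round(d["confidence"],2)) for d in bot.search_frame(p,t)])
E
```

```text
{'clock': 0.0, 'qpos': [1.1268, 0.3339, 0.0399, 1.4663, -0.0134, 1.3433, -0.0585], 'tcp_pos': [0.2195, -0.6113, 0.2467], 'orientation': [-3.0935, -0.5387, 0.0006], 'force': [0.038, 0.5187, -0.389], 'opening': 0.0867, 'finger_force': 0.0}
scene [-0.506  0.46   0.845] [-1.192  2.041 -1.126] [[443.147   0.    254.051]
 [  0.    443.147 197.831]
 [  0.      0.      1.   ]]
rail [([0.461, 0.066, 0.042], [221.0, 248.0], 0.95)]
caddy [([0.46, 0.029, 0.023], [233.0, 249.0], 0.97)]
grip [([0.457, 0.032, 0.023], [232.0, 250.0], 0.67)]
tin_a [([0.457, 0.149, 0.068], [195.0, 250.0], 0.83), ([0.455, 0.06, 0.07], [223.0, 241.0], 0.7), ([0.521, -0.38, 0.072], [331.0, 190.0], 0.63)]
mug [([0.59, -0.297, 0.035], [300.0, 197.0], 0.7)]
lemon []
jar_1 [([0.41, 0.284, 0.057], [154.0, 279.0], 0.94)]
mill_1 [([0.709, -0.263, 0.081], [274.0, 174.0], 0.76)]
side [ 0.22  -1.279  0.78 ] [-2.061  0.303 -0.199] [[384.655   0.    250.424]
 [  0.    384.655 191.788]
 [  0.      0.      1.   ]]
rail [([0.465, -0.064, 0.02], [214.0, 209.0], 0.94)]
caddy [([0.46, -0.014, 0.025], [210.0, 201.0], 0.95)]
grip [([0.462, -0.018, 0.026], [210.0, 202.0], 0.83)]
tin_a [([0.523, -0.415, 0.061], [258.0, 254.0], 0.72), ([0.462, 0.032, 0.08], [207.0, 183.0], 0.52)]
mug [([0.607, -0.293, 0.045], [271.0, 231.0], 0.8)]
lemon [([0.559, -0.516, 0.044], [281.0, 278.0], 0.58)]
jar_1 [([0.424, 0.261, 0.054], [188.0, 166.0], 0.5)]
mill_1 [([0.711, -0.287, 0.097], [300.0, 212.0], 0.84), ([0.465, -0.018, 0.025], [211.0, 202.0], 0.56), ([0.604, -0.296, 0.048], [270.0, 231.0], 0.29)]
```

View pics/scene0.png

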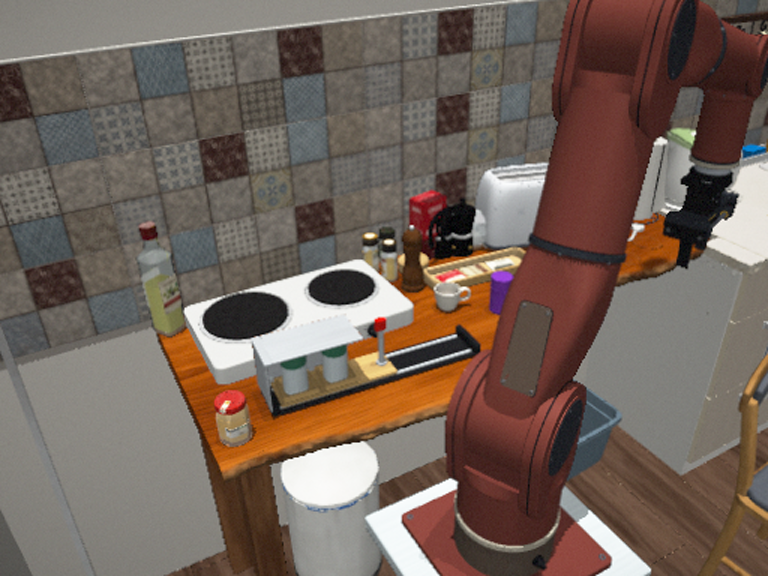

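View pics/side0.png

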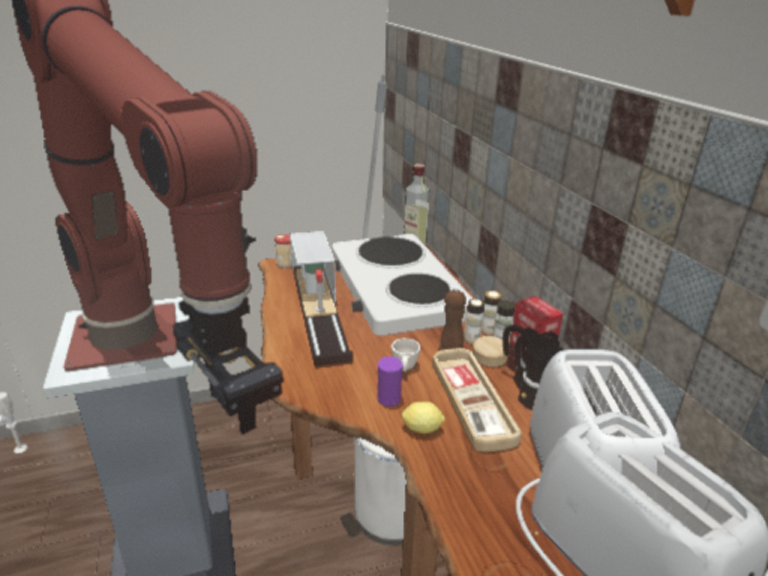

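The scene view shows the two green-lidded tins under the cover at about (196,248) and (222,240), and the red grip at (253,216). The mug is at (298,197) and the purple look-alike at (334,195), which I'll leave alone. In the side view the grip is at (213,183), the mug at (270,236) and the lemon at (282,278). I'll enlarge both views to confirm this and measure the rail.

Run:
```python
from h import *
np.set_printoptions(precision=4,suppress=True)
P={}
for c,box in (("scene",(170,190,350,290)),("side",(180,140,300,260))):
    p=cam(c);P[c]=p
    b=cv2.cvtColor(p["image"],cv2.COLOR_RGB2HSV)
    m=(((b[...,0]<5)|(b[...,0]>174))&(b[...,1]>170)&(b[...,2]>90)).astype(np.uint8)
    n,l,s,ce=cv2.connectedComponentsWithStats(m)
    for i in range(1,n):
        if s[i,4]>15: print(c,s[i],ce[i])
crops=[cv2.resize(P["scene"]["image"][195:285,165:325,::-1],None,fx=5,fy=5,interpolation=cv2.INTER_CUBIC)]
cv2.imwrite("pics/z1.png",crops[0])
cv2.imwrite("pics/z2.png",cv2.resize(P["side"]["image"][150:250,185:295,::-1],None,fx=6,fy=6,interpolation=cv2.INTER_CUBIC))
```

```text
scene [273 127  25  33 323] [282.8545 140.0557]
scene [250 212   7   9  56] [252.9286 215.8036]
scene [143 260  21  16 223] [153.5202 267.0852]
```

View pics/z1.png

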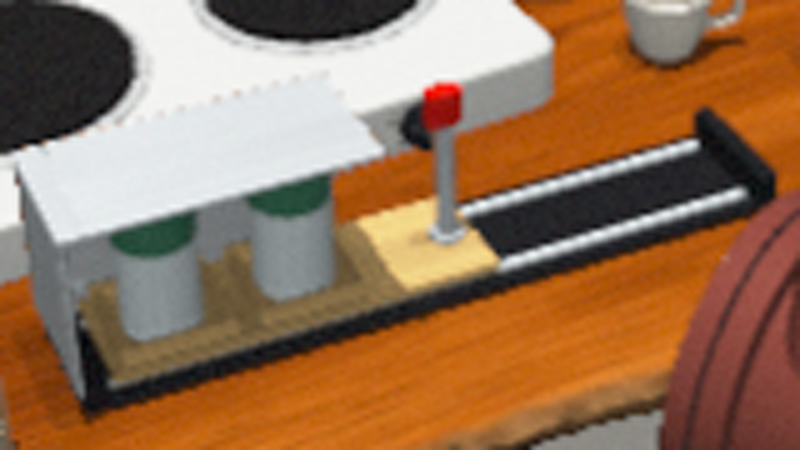

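View pics/z2.png

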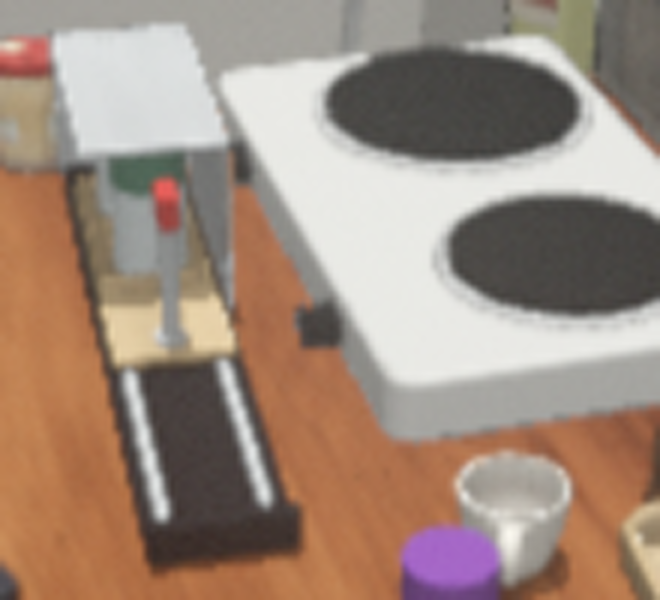

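Run:
```python
from h import *
np.set_printoptions(precision=4,suppress=True)
a=cam("scene");b=cam("side")
def S(u,v): return (165+u/5-.4,195+v/5-.4)
def T(u,v): return (185+u/6-.4,150+v/6-.4)
def tri(pa,pb):
    o1,d1=ray(a,*pa);o2,d2=ray(b,*pb)
    k=np.linalg.lstsq(np.c_[d1,-d2],o2-o1,rcond=None)[0]
    return o1+d1*k[0],o2+d2*k[1]
print("grip",tri(S(442,106),T(166,205)), atz(a,*S(442,106),.117),atz(b,*T(166,205),.117))
print("sc corner +y -x z0",atz(a,*S(90,408),0))
print("sc endblock near top",atz(a,*S(772,178),.029),"far top",atz(a,*S(700,108),.029))
for n,q,z in (("BL bot",(155,565),0),("BR bot",(298,545),0),("BL top",(150,535),.029),("BR top",(297,505),.029)): print(n,atz(b,*T(*q),z))
print("roof sc: -y near, +y near, -y far",[atz(a,*S(*q),.13) for q in((385,150),(62,240),(330,78),(20,163))])
print("roof side",[atz(b,*T(*q),.13) for q in((75,160),(230,148),(185,28),(52,33))])
print("mug",atz(b,*T(513,498),.051),atz(a,447/1.5,287/1.5,.051))
m=[d for d in bot.regions_of(b,"mug")][0]["mask"];v,u=np.nonzero(m);print("mugmask side",u.min(),u.max(),v.min(),v.max())
# tin lids green
for nm,p in(("scene",a),("side",b)):
    h=cv2.cvtColor(p["image"],cv2.COLOR_RGB2HSV);g=((h[...,0]>65)&(h[...,0]<95)&(h[...,1]>80)).astype(np.uint8)
    n,l,s,c=cv2.connectedComponentsWithStats(g)
    print(nm,[(s[i].tolist()) for i in range(1,n) if s[i,4]>15])
```

```text
grip (array([ 0.4645, -0.0453,  0.1151]), array([ 0.466 , -0.0448,  0.1167])) [ 0.462 -0.044  0.117] [ 0.4659 -0.0453  0.117 ]
sc corner +y -x z0 [ 0.4472  0.1967 -0.    ]
sc endblock near top [ 0.4013 -0.2444  0.029 ] far top [ 0.4898 -0.2501  0.029 ]
BL bot [ 0.4119 -0.2468  0.    ]
BR bot [ 0.4934 -0.2509  0.    ]
BL top [ 0.4078 -0.2578  0.029 ]
BR top [ 0.4924 -0.2528  0.029 ]
roof sc: -y near, +y near, -y far [array([0.4219, 0.014 , 0.13  ]), array([0.4352, 0.202 , 0.13  ]), array([0.505 , 0.0079, 0.13  ]), array([0.5156, 0.1975, 0.13  ])]
roof side [array([0.4195, 0.0044, 0.13  ]), array([ 0.5162, -0.005 ,  0.13  ]), array([0.5304, 0.1869, 0.13  ]), array([0.4395, 0.2026, 0.13  ])]
mug [ 0.5996 -0.3091  0.051 ] [ 0.6046 -0.2993  0.051 ]
mugmask side 261 279 226 245
scene [[215, 230, 15, 8, 75], [187, 238, 17, 8, 84]]
side []
```

The enlarged crops show the two green-lidded tins under the cover, at scene (196,248) and (222,240), as the ones meant. The purple one, at side (260,250), is out. The grip triangulates to about (0.465,-0.045,0.116), which matches its stated height of 117 mm. Rail yaw is about -0.085 rad.

Run:
```python
from h import *
np.set_printoptions(precision=4,suppress=True)
s=st(); M=Rm(s["orientation"]); print(M)
for g in ((.47,-.33,.25),(.464,-.045,.20)): print(off(s,g))
y=np.array([np.cos(-.085),np.sin(-.085),0]);z=np.array([0,0,-1.]);x=np.cross(y,z)
print(R.from_matrix(M.T@np.c_[x,y,z]).as_rotvec())
```

```text
{'clock': 1.15, 'qpos': [1.1268, 0.3332, 0.0399, 1.4654, -0.0134, 1.3433, -0.0586], 'tcp_pos': [0.2197, -0.6117, 0.2475], 'orientation': [3.0951, 0.5387, -0.0], 'force': [-0.2766, 0.0201, 0.4199], 'opening': 0.0872, 'finger_force': 0.0}
[[ 0.9412  0.3379 -0.    ]
 [ 0.3379 -0.9412 -0.    ]
 [-0.      0.     -1.    ]]
[ 0.3308 -0.1806 -0.0025]
[ 0.4215 -0.4509  0.0475]
[-0.      0.     -1.1411]
```

carry_out:
  targets:
    - {"offset": [0.331, -0.181, -0.002], "delta_rot": [0, 0, -0.7]}
    - {"offset": [0.331, -0.181, -0.002], "delta_rot": [0, 0, -0.7]}
    - {"offset": [0.331, -0.181, -0.002], "delta_rot": [0, 0, -0.7]}
    - {"offset": [0.331, -0.181, -0.002], "delta_rot": [0, 0, -0.7]}
    - {"offset": [0.331, -0.181, -0.002], "delta_rot": [0, 0, -0.7]}
    - {"offset": [0.331, -0.181, -0.002], "delta_rot": [0, 0, -0.7]}
    - {"offset": [0.331, -0.181, -0.002], "delta_rot": [0, 0, -0.7]}
    - {"offset": [0.4215, -0.451, 0.02], "delta_rot": [0, 0, -1.141]}
    - {"offset": [0.4215, -0.451, 0.02], "delta_rot": [0, 0, -1.141]}
    - {"offset": [0.4215, -0.451, 0.02], "delta_rot": [0, 0, -1.141]}
    - {"offset": [0.4215, -0.451, 0.02], "delta_rot": [0, 0, -1.141]}
    - {"offset": [0.4215, -0.451, 0.02], "delta_rot": [0, 0, -1.141]}
  fingers: 0.05

```text
clock: 2.35
tcp_pos: [0.4615, -0.0988, 0.2317]
orientation: [2.313, 2.125, 0.0]
force: [0.9, 0.8, -0.0]
opening: 0.0501
finger_force: 0.0
```

Run:
```python
from h import *
np.set_printoptions(precision=4,suppress=True)
s=st(); M=Rm(s["orientation"])
print(off(s,(.464,-.045,.20)))
y=np.array([np.cos(-.085),np.sin(-.085),0]);z=np.array([0,0,-1.]);x=np.cross(y,z)
print(R.from_matrix(M.T@np.c_[x,y,z]).as_rotvec())
```

```text
{'clock': 2.35, 'qpos': [0.6081, 0.004, -0.4876, 1.8816, 0.0025, 1.2557, 0.0348], 'tcp_pos': [0.4615, -0.0988, 0.2317], 'orientation': [2.313, 2.1245, 0.0002], 'force': [0.8592, 0.7941, -0.0497], 'opening': 0.0501, 'finger_force': 0.0}
[ 0.0539 -0.0021  0.0317]
[0.0008 0.0005 0.0001]
```

carry_out:
  targets:
    - {"offset": [0.054, -0.002, 0.03]}
    - {"offset": [0.054, -0.002, 0.03]}
    - {"offset": [0.054, -0.002, 0.03]}

```text
invalid input at $.targets[0]: expected keys offset, delta_rot
```

Run:
```python
from h import *
np.set_printoptions(precision=4,suppress=True)
s=st(); p=cam("wrist"); save(p,"w1.png",s=1.2); print(p["origin"])
h=cv2.cvtColor(p["image"],cv2.COLOR_RGB2HSV)
m=(((h[...,0]<5)|(h[...,0]>174))&(h[...,1]>170)&(h[...,2]>90)).astype(np.uint8)
n,l,c,ce=cv2.connectedComponentsWithStats(m)
for i in range(1,n):
    if c[i,4]>50: print(c[i],ce[i],atz(p,*ce[i],.13),atz(p,*ce[i],.117))
```

```text
{'clock': 2.35, 'qpos': [0.6081, 0.004, -0.4876, 1.8816, 0.0025, 1.2557, 0.0348], 'tcp_pos': [0.4615, -0.0988, 0.2317], 'orientation': [2.313, 2.1245, 0.0002], 'force': [0.8592, 0.7941, -0.0497], 'opening': 0.0501, 'finger_force': 0.0}
[ 0.4695 -0.0166  0.3684]
[245 119  17  29 430] [253.1186 133.2395] [ 0.4659 -0.0447  0.13  ] [ 0.4657 -0.0463  0.117 ]
```

View pics/w1.png

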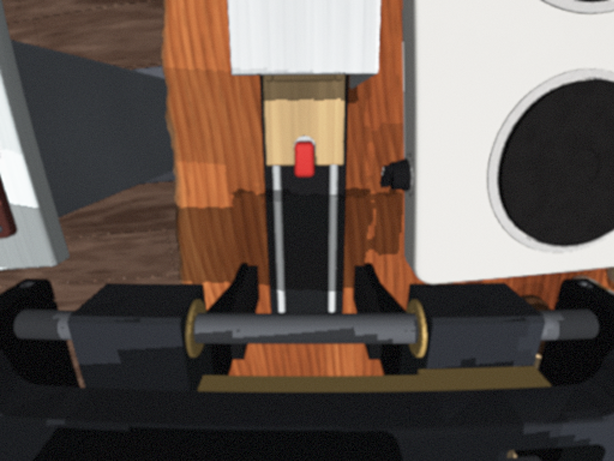

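Wrist view: the grip is at pixel (253,133), which gives world (0.4657,-0.046). That agrees with the triangulation, and the rail is aligned with the tool.

carry_out:
  targets:
    - {"offset": [0.0535, -0.0006, 0.03], "delta_rot": [0, 0, 0]}
    - {"offset": [0.0535, -0.0006, 0.05], "delta_rot": [0, 0, 0]}
    - {"offset": [0.0535, -0.0006, 0.08], "delta_rot": [0, 0, 0]}
    - {"offset": [0.0535, -0.0006, 0.108], "delta_rot": [0, 0, 0]}
    - {"offset": [0.0535, -0.0006, 0.108], "delta_rot": [0, 0, 0]}

```text
clock: 2.9
tcp_pos: [0.4635, -0.0473, 0.1207]
orientation: [-2.31, -2.122, 0.005]
force: [-0.3, 0.2, 0.0]
opening: 0.0502
finger_force: 0.0
```

carry_out:
  targets:
    - {"offset": [0, 0, 0], "delta_rot": [0, 0, 0]}
    - {"offset": [0, 0, 0], "delta_rot": [0, 0, 0]}
    - {"offset": [0, 0, 0], "delta_rot": [0, 0, 0]}
    - {"offset": [0, 0, 0], "delta_rot": [0, 0, 0]}
  fingers: 0.0

```text
clock: 3.3
tcp_pos: [0.4663, -0.0476, 0.1246]
orientation: [2.313, 2.124, 0.001]
force: [-0.5, 0.1, -0.4]
opening: 0.0261
finger_force: 0.0
```

carry_out:
  targets:
    - {"offset": [0, 0, 0], "delta_rot": [0, 0, 0]}
    - {"offset": [0, 0, 0], "delta_rot": [0, 0, 0]}
    - {"offset": [0, 0, 0], "delta_rot": [0, 0, 0]}
    - {"offset": [0, 0, 0], "delta_rot": [0, 0, 0]}

```text
clock: 3.7
tcp_pos: [0.4648, -0.0474, 0.1238]
orientation: [-2.313, -2.125, 0.003]
force: [-7.0, -0.0, 7.4]
opening: 0.0137
finger_force: 30.0
```

carry_out:
  targets:
    - {"offset": [-0.01, 0, 0], "delta_rot": [0, 0, 0]}
    - {"offset": [-0.025, 0, 0], "delta_rot": [0, 0, 0]}
    - {"offset": [-0.04, 0, 0], "delta_rot": [0, 0, 0]}
    - {"offset": [-0.055, 0, 0], "delta_rot": [0, 0, 0]}
    - {"offset": [-0.07, 0, 0], "delta_rot": [0, 0, 0]}
    - {"offset": [-0.085, 0, 0], "delta_rot": [0, 0, 0]}
    - {"offset": [-0.1, 0, 0], "delta_rot": [0, 0, 0]}
    - {"offset": [-0.115, 0, 0], "delta_rot": [0, 0, 0]}
    - {"offset": [-0.13, 0, 0], "delta_rot": [0, 0, 0]}
    - {"offset": [-0.14, 0, 0], "delta_rot": [0, 0, 0]}
    - {"offset": [-0.14, 0, 0], "delta_rot": [0, 0, 0]}

```text
clock: 4.8
tcp_pos: [0.454, -0.1892, 0.1239]
orientation: [2.315, 2.121, -0.0]
force: [1.8, -4.0, 1.4]
opening: 0.0134
finger_force: 30.0
```

carry_out:
  targets:
    - {"offset": [-0.008, 0, 0], "delta_rot": [0, 0, 0]}
    - {"offset": [-0.016, 0, 0], "delta_rot": [0, 0, 0]}
    - {"offset": [-0.024, 0, 0], "delta_rot": [0, 0, 0]}
    - {"offset": [-0.024, 0, 0], "delta_rot": [0, 0, 0]}

```text
clock: 5.2
tcp_pos: [0.4523, -0.2126, 0.1239]
orientation: [2.313, 2.122, 0.0]
force: [3.8, -3.5, 2.0]
opening: 0.0135
finger_force: 30.0
```

carry_out:
  targets:
    - {"offset": [-0.005, 0, 0], "delta_rot": [0, 0, 0]}
    - {"offset": [-0.01, 0, 0], "delta_rot": [0, 0, 0]}
    - {"offset": [-0.01, 0, 0], "delta_rot": [0, 0, 0]}

```text
clock: 5.5
tcp_pos: [0.4516, -0.222, 0.1239]
orientation: [2.313, 2.123, 0.001]
force: [5.9, -2.0, 1.7]
opening: 0.0133
finger_force: 30.0
```

carry_out:
  targets:
    - {"offset": [-0.004, 0, 0], "delta_rot": [0, 0, 0]}
    - {"offset": [-0.008, 0, 0], "delta_rot": [0, 0, 0]}
    - {"offset": [-0.008, 0, 0], "delta_rot": [0, 0, 0]}

```text
clock: 5.8
tcp_pos: [0.4513, -0.2255, 0.1238]
orientation: [-2.309, -2.126, -0.005]
force: [4.6, 13.0, 9.3]
opening: 0.0136
finger_force: 30.0
```

The pull force rose to 13 N, so the caddy has reached the stop. I'll release and look.

carry_out:
  targets:
    - {"offset": [0, 0, 0], "delta_rot": [0, 0, 0]}
    - {"offset": [0, 0, 0], "delta_rot": [0, 0, 0]}
    - {"offset": [0, 0, 0], "delta_rot": [0, 0, 0]}
    - {"offset": [0, 0, 0], "delta_rot": [0, 0, 0]}
    - {"offset": [0, 0, -0.05], "delta_rot": [0, 0, 0]}
    - {"offset": [0, 0, -0.1], "delta_rot": [0, 0, 0]}
    - {"offset": [0, 0, -0.13], "delta_rot": [0, 0, 0]}
    - {"offset": [0, 0, -0.13], "delta_rot": [0, 0, 0]}
    - {"offset": [0, 0, -0.13], "delta_rot": [0, 0, 0]}
  fingers: 0.05

```text
clock: 6.7
tcp_pos: [0.4501, -0.2291, 0.2537]
orientation: [2.314, 2.124, -0.0]
force: [0.2, 0.1, -1.0]
opening: 0.0498
finger_force: 0.0
```

```bash
cat > look.py <<'E'
from h import *
import sys
np.set_printoptions(precision=4,suppress=True)
s=st(); p=cam("wrist"); save(p,sys.argv[1],s=1.2)
h=cv2.cvtColor(p["image"],cv2.COLOR_RGB2HSV)
def blobs(m,z,nm):
    n,l,c,ce=cv2.connectedComponentsWithStats(m.astype(np.uint8))
    for i in range(1,n):
        if c[i,4]>150:
            q,r=cv2.minEnclosingCircle(np.argwhere(l==i)[:,::-1].astype(np.float32))
            X=atz(p,*q,z); w=atz(p,q[0]+r,q[1],z)-X; print(nm,c[i],np.round(q),X,"rad",np.linalg.norm(w),"off",off(s,X))
blobs(((h[...,0]<5)|(h[...,0]>174))&(h[...,1]>170)&(h[...,2]>90),.130,"red")
blobs((h[...,0]>65)&(h[...,0]<95)&(h[...,1]>80),.112,"green")
for t in ("tin_a","mug","grip"):
    for d in bot.search_frame(p,t): print(t,np.array(d["position"]),round(d["confidence"],2),proj(p,d["position"])[0].round())
E
python3 look.py w2.png
```

```text
{'clock': 6.7, 'qpos': [0.7632, 0.0569, -0.3933, 1.7845, 0.023, 1.3039, 0.2788], 'tcp_pos': [0.4501, -0.2291, 0.2537], 'orientation': [2.3138, 2.1238, -0.0], 'force': [0.1894, 0.0905, -1.0477], 'opening': 0.0498, 'finger_force': 0.0}
red [248 164  16  28 360] [256. 178.] [ 0.4528 -0.2194  0.13  ] rad 0.01313834094155684 off [0.0099 0.0018 0.1237]
red [425 221  19  33 202] [437. 237.] [ 0.6371 -0.2994  0.13  ] rad 0.01859004196713813 off [-0.054   0.1922  0.1239]
green [236   0  34   8 172] [252.   0.] [ 0.4636 -0.0643  0.112 ] rad 0.014351115401090232 off [ 0.1654 -0.0008  0.1416]
green [ 230   43   51   55 2202] [254.  70.] [ 0.4603 -0.1223  0.112 ] rad 0.024913989897792855 off [0.1073 0.0009 0.1417]
tin_a [ 0.4627 -0.1227  0.108 ] 0.79 [257.  71.]
tin_a [ 0.4607 -0.0583  0.0676] 0.65 [249.   8.]
mug [ 0.61   -0.3081  0.0307] 0.86 [375. 211.]
mug [ 0.455  -0.1612  0.0234] 0.21 [253. 110.]
grip [ 0.457  -0.1604  0.0221] 0.67 [255. 109.]
```

View pics/w2.png

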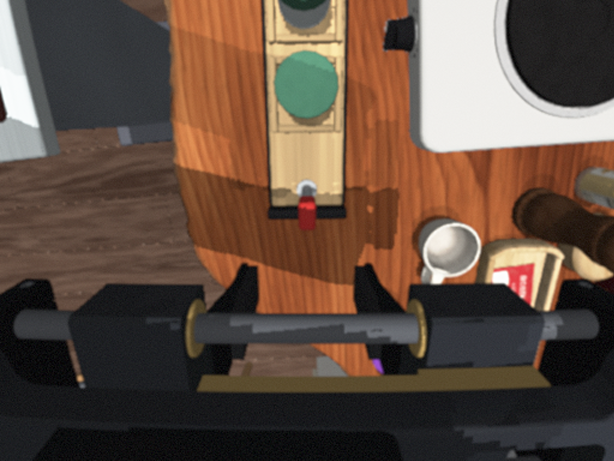

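Wrist view: the caddy is against the end block. The right tin's lid is at pixel (254,70), which gives world (0.460,-0.122), radius 25 mm, 97 mm from the grip. The mug rim is at about (375,207). Next I'll grip the right tin.

carry_out:
  targets:
    - {"offset": [0.05, 0.001, 0], "delta_rot": [0, 0, 0]}
    - {"offset": [0.1, 0.001, 0], "delta_rot": [0, 0, 0]}
    - {"offset": [0.107, 0.001, 0.02], "delta_rot": [0, 0, 0]}
    - {"offset": [0.107, 0.001, 0.06], "delta_rot": [0, 0, 0]}
    - {"offset": [0.107, 0.001, 0.09], "delta_rot": [0, 0, 0]}
    - {"offset": [0.107, 0.001, 0.12], "delta_rot": [0, 0, 0]}
    - {"offset": [0.107, 0.001, 0.14], "delta_rot": [0, 0, 0]}
    - {"offset": [0.107, 0.001, 0.157], "delta_rot": [0, 0, 0]}
    - {"offset": [0.107, 0.001, 0.157], "delta_rot": [0, 0, 0]}
    - {"offset": [0.107, 0.001, 0.157], "delta_rot": [0, 0, 0]}
  fingers: 0.087

```text
clock: 7.9
tcp_pos: [0.46, -0.122, 0.0963]
orientation: [-2.313, -2.124, 0.001]
force: [-0.2, 0.5, 0.5]
opening: 0.0874
finger_force: 0.0
```

carry_out:
  targets:
    - {"offset": [0, 0, 0], "delta_rot": [0, 0, 0]}
    - {"offset": [0, 0, 0], "delta_rot": [0, 0, 0]}
    - {"offset": [0, 0, 0], "delta_rot": [0, 0, 0]}
    - {"offset": [0, 0, 0], "delta_rot": [0, 0, 0]}
    - {"offset": [0, 0, 0], "delta_rot": [0, 0, 0]}
    - {"offset": [0, 0, 0], "delta_rot": [0, 0, 0]}
    - {"offset": [0, 0, 0], "delta_rot": [0, 0, 0]}
    - {"offset": [0, 0, 0], "delta_rot": [0, 0, 0]}
  fingers: 0.03

```text
clock: 8.7
tcp_pos: [0.4603, -0.1222, 0.0966]
orientation: [-2.314, -2.125, 0.0]
force: [-1.1, 1.1, 2.5]
opening: 0.0493
finger_force: 30.0
```

carry_out:
  targets:
    - {"offset": [0, 0, -0.01], "delta_rot": [0, 0, 0]}
    - {"offset": [0, 0, -0.025], "delta_rot": [0, 0, 0]}
    - {"offset": [0, 0, -0.04], "delta_rot": [0, 0, 0]}
    - {"offset": [0, 0, -0.05], "delta_rot": [0, 0, 0]}
    - {"offset": [0, 0, -0.05], "delta_rot": [0, 0, 0]}
    - {"offset": [0, 0, -0.05], "delta_rot": [0, 0, 0]}
    - {"offset": [0, 0, -0.05], "delta_rot": [0, 0, 0]}
    - {"offset": [0, 0, -0.05], "delta_rot": [0, 0, 0]}
    - {"offset": [0, 0, -0.05], "delta_rot": [0, 0, 0]}
    - {"offset": [0, 0, -0.05], "delta_rot": [0, 0, 0]}

```text
clock: 9.7
tcp_pos: [0.4602, -0.1221, 0.1463]
orientation: [-2.313, -2.125, 0.0]
force: [-0.1, -0.1, -1.1]
opening: 0.0495
finger_force: 30.0
```

carry_out:
  targets:
    - {"offset": [0, 0, 0], "delta_rot": [0, 0, 0]}
    - {"offset": [0, 0, 0], "delta_rot": [0, 0, 0]}

```text
clock: 9.9
tcp_pos: [0.4603, -0.1222, 0.1465]
orientation: [-2.314, -2.125, 0.0]
force: [-0.6, -0.5, -0.9]
opening: 0.0497
finger_force: 30.0
```

carry_out:
  targets:
    - {"offset": [0, 0, 0], "delta_rot": [0, 0, 0]}
    - {"offset": [0, 0, 0], "delta_rot": [0, 0, 0]}

```text
clock: 10.1
tcp_pos: [0.4603, -0.1222, 0.1466]
orientation: [2.314, 2.125, 0.0]
force: [0.2, -0.2, 0.1]
opening: 0.0494
finger_force: 30.0
```

The reading is about -1 N, so this is probably the light one. I'll put it back and weigh the other.

carry_out:
  targets:
    - {"offset": [0, 0, 0.015], "delta_rot": [0, 0, 0]}
    - {"offset": [0, 0, 0.03], "delta_rot": [0, 0, 0]}
    - {"offset": [0, 0, 0.04], "delta_rot": [0, 0, 0]}
    - {"offset": [0, 0, 0.046], "delta_rot": [0, 0, 0]}
    - {"offset": [0, 0, 0.0495], "delta_rot": [0, 0, 0]}
    - {"offset": [0, 0, 0.0495], "delta_rot": [0, 0, 0]}
    - {"offset": [0, 0, 0.0495], "delta_rot": [0, 0, 0]}

```text
clock: 10.8
tcp_pos: [0.4606, -0.1222, 0.0974]
orientation: [2.313, 2.125, 0.001]
force: [1.1, 0.5, -1.7]
opening: 0.0497
finger_force: 30.0
```

carry_out:
  targets:
    - {"offset": [0, 0, 0], "delta_rot": [0, 0, 0]}
    - {"offset": [0, 0, 0], "delta_rot": [0, 0, 0]}
    - {"offset": [0, 0, 0], "delta_rot": [0, 0, 0]}
    - {"offset": [0, 0, 0], "delta_rot": [0, 0, 0]}
    - {"offset": [0, 0, 0], "delta_rot": [0, 0, 0]}
    - {"offset": [0, 0, 0], "delta_rot": [0, 0, 0]}
    - {"offset": [0, 0, -0.03], "delta_rot": [0, 0, 0]}
    - {"offset": [0, 0, -0.08], "delta_rot": [0, 0, 0]}
    - {"offset": [0, 0, -0.12], "delta_rot": [0, 0, 0]}
    - {"offset": [0, 0, -0.12], "delta_rot": [0, 0, 0]}
    - {"offset": [0, 0, -0.12], "delta_rot": [0, 0, 0]}
  fingers: 0.087

```text
clock: 11.9
tcp_pos: [0.4607, -0.1224, 0.2178]
orientation: [2.313, 2.124, 0.001]
force: [0.5, 0.6, -0.6]
opening: 0.0872
finger_force: 0.0
```

```bash
python3 look.py w3.png
```

```text
{'clock': 11.9, 'qpos': [0.6644, 0.0251, -0.501, 1.8915, 0.0134, 1.2262, 0.0737], 'tcp_pos': [0.4607, -0.1224, 0.2178], 'orientation': [2.3127, 2.1235, 0.0011], 'force': [0.5219, 0.6196, -0.6103], 'opening': 0.0872, 'finger_force': 0.0}
red [247 287  15  21 274] [254. 297.] [ 0.4528 -0.2199  0.13  ] rad 0.010636771819387006 off [-0.0978  0.0003  0.0879]
green [ 222   66   58   61 2730] [251.  96.] [ 0.466  -0.0386  0.112 ] rad 0.02464024817679429 off [ 0.084  -0.0021  0.1058]
green [ 229  162   52   55 2241] [254. 189.] [ 0.462  -0.1184  0.112 ] rad 0.024678298175538887 off [0.0042 0.0007 0.1058]
tin_a [ 0.4636 -0.0367  0.1104] 0.76 [248.  94.]
mug [ 0.5801 -0.3414  0.0276] 0.61 [350. 312.]
```

View pics/w3.png

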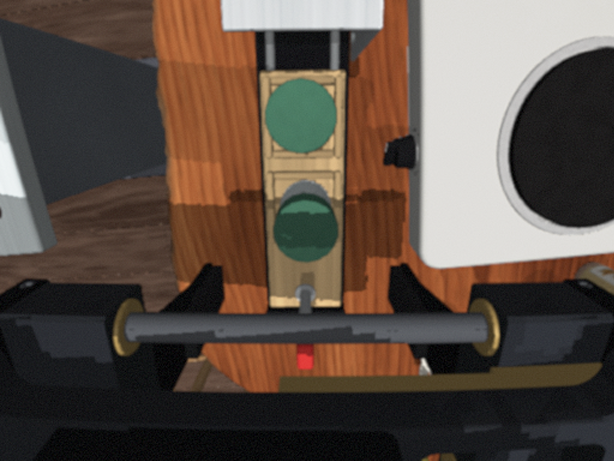

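Wrist view: both tins stand upright in their pockets. The left lid is at pixel (251,96), world (0.466,-0.039), and the right one at (254,189). The roof edge is clear. Next I'll grip the left tin.

carry_out:
  targets:
    - {"offset": [0.045, -0.002, 0], "delta_rot": [0, 0, 0]}
    - {"offset": [0.084, -0.002, 0], "delta_rot": [0, 0, 0]}
    - {"offset": [0.084, -0.002, 0.03], "delta_rot": [0, 0, 0]}
    - {"offset": [0.084, -0.002, 0.06], "delta_rot": [0, 0, 0]}
    - {"offset": [0.084, -0.002, 0.09], "delta_rot": [0, 0, 0]}
    - {"offset": [0.084, -0.002, 0.11], "delta_rot": [0, 0, 0]}
    - {"offset": [0.084, -0.002, 0.121], "delta_rot": [0, 0, 0]}
    - {"offset": [0.084, -0.002, 0.121], "delta_rot": [0, 0, 0]}
    - {"offset": [0.084, -0.002, 0.121], "delta_rot": [0, 0, 0]}

```text
clock: 13.0
tcp_pos: [0.4657, -0.0382, 0.0965]
orientation: [-2.314, -2.125, -0.0]
force: [0.4, 0.4, -0.5]
opening: 0.0869
finger_force: 0.0
```

carry_out:
  targets:
    - {"offset": [0, 0, 0], "delta_rot": [0, 0, 0]}
    - {"offset": [0, 0, 0], "delta_rot": [0, 0, 0]}
    - {"offset": [0, 0, 0], "delta_rot": [0, 0, 0]}
    - {"offset": [0, 0, 0], "delta_rot": [0, 0, 0]}
    - {"offset": [0, 0, 0], "delta_rot": [0, 0, 0]}
    - {"offset": [0, 0, 0], "delta_rot": [0, 0, 0]}
    - {"offset": [0, 0, 0], "delta_rot": [0, 0, 0]}
    - {"offset": [0, 0, 0], "delta_rot": [0, 0, 0]}
  fingers: 0.03

```text
clock: 13.8
tcp_pos: [0.4653, -0.0383, 0.0961]
orientation: [-2.314, -2.125, 0.0]
force: [-1.8, -0.2, 2.6]
opening: 0.0494
finger_force: 29.9
```

carry_out:
  targets:
    - {"offset": [0, 0, -0.01], "delta_rot": [0, 0, 0]}
    - {"offset": [0, 0, -0.025], "delta_rot": [0, 0, 0]}
    - {"offset": [0, 0, -0.04], "delta_rot": [0, 0, 0]}
    - {"offset": [0, 0, -0.05], "delta_rot": [0, 0, 0]}
    - {"offset": [0, 0, -0.05], "delta_rot": [0, 0, 0]}
    - {"offset": [0, 0, -0.05], "delta_rot": [0, 0, 0]}
    - {"offset": [0, 0, -0.05], "delta_rot": [0, 0, 0]}
    - {"offset": [0, 0, -0.05], "delta_rot": [0, 0, 0]}
    - {"offset": [0, 0, -0.05], "delta_rot": [0, 0, 0]}
    - {"offset": [0, 0, -0.05], "delta_rot": [0, 0, 0]}

```text
clock: 14.8
tcp_pos: [0.4653, -0.0383, 0.1458]
orientation: [-2.313, -2.125, 0.0]
force: [0.6, -0.0, -4.5]
opening: 0.0493
finger_force: 29.9
```

carry_out:
  targets:
    - {"offset": [0, 0, 0], "delta_rot": [0, 0, 0]}
    - {"offset": [0, 0, 0], "delta_rot": [0, 0, 0]}

```text
clock: 15.0
tcp_pos: [0.4654, -0.0383, 0.146]
orientation: [-2.314, -2.125, 0.0]
force: [0.1, -0.4, -4.5]
opening: 0.0496
finger_force: 29.9
```

The left tin pulls about 4.5 N against about 1 N for the right, so the left is the heavier. Lifting the lighter one already met step 2. I'll raise this one and move to where the mug shows in the wrist view.

carry_out:
  targets:
    - {"offset": [0, 0, -0.03], "delta_rot": [0, 0, 0]}
    - {"offset": [0, 0, -0.07], "delta_rot": [0, 0, 0]}
    - {"offset": [0, 0, -0.11], "delta_rot": [0, 0, 0]}
    - {"offset": [-0.02, 0, -0.12], "delta_rot": [0, 0, 0]}
    - {"offset": [-0.05, 0, -0.12], "delta_rot": [0, 0, 0]}
    - {"offset": [-0.09, 0, -0.12], "delta_rot": [0, 0, 0]}
    - {"offset": [-0.13, 0, -0.12], "delta_rot": [0, 0, 0]}
    - {"offset": [-0.17, 0, -0.12], "delta_rot": [0, 0, 0]}
    - {"offset": [-0.2, 0, -0.12], "delta_rot": [0, 0, 0]}
    - {"offset": [-0.2, 0, -0.12], "delta_rot": [0, 0, 0]}
    - {"offset": [-0.2, 0, -0.12], "delta_rot": [0, 0, 0]}

```text
clock: 16.1
tcp_pos: [0.4483, -0.2378, 0.2658]
orientation: [-2.315, -2.123, -0.0]
force: [0.2, -0.0, -4.0]
opening: 0.0495
finger_force: 30.0
```

```bash
cat > mug.py <<'E'
from h import *
np.set_printoptions(precision=4,suppress=True)
s=st()
for c in("wrist","side","scene"):
    p=cam(c); save(p,c+"4.png",s=1.2)
    for d in bot.search_frame(p,"mug")[:2]:print(c,np.array(d["position"]),d["confidence"],proj(p,d["position"])[0])
    for d in bot.regions_of(p,"mug")[:1]:
        m=d["mask"].astype(np.uint8); k=cv2.morphologyEx(m,cv2.MORPH_OPEN,np.ones((7,7),np.uint8))
        v,u=np.nonzero(k)
        if len(u):
            print(c,"box",u.min(),u.max(),v.min(),v.max())
            pts=np.argwhere(k)[:,::-1].astype(np.float32); q,r=cv2.minEnclosingCircle(pts); print("circ",q,r,atz(p,*q,.051))
E
python3 mug.py
```

```text
{'clock': 16.1, 'qpos': [0.7733, 0.056, -0.3852, 1.7605, 0.021, 1.3299, 0.2972], 'tcp_pos': [0.4483, -0.2378, 0.2658], 'orientation': [-2.3147, -2.1227, -0.0005], 'force': [0.1831, -0.0192, -4.0249], 'opening': 0.0495, 'finger_force': 29.9551}
wrist [ 0.6109 -0.3111  0.0321] 0.7 [373.9043 204.0053]
wrist box 348 397 173 231
circ (369.44842529296875, 203.6988983154297) 31.368938446044922 [ 0.597  -0.3022  0.051 ]
side [ 0.6038 -0.297   0.0401] 0.78 [269.9294 233.0755]
side [ 0.4487 -0.1824  0.0187] 0.33 [216.7583 226.9559]
side box 262 279 226 243
circ (270.1735534667969, 234.04959106445312) 10.168895721435547 [ 0.5971 -0.3169  0.051 ]
scene [ 0.5928 -0.2959  0.0369] 0.74 [298.9422 196.5273]
scene box 290 306 188 206
circ (298.31396484375, 196.73255920410156) 10.222416877746582 [ 0.5736 -0.2801  0.051 ]
```

View pics/wrist4.png

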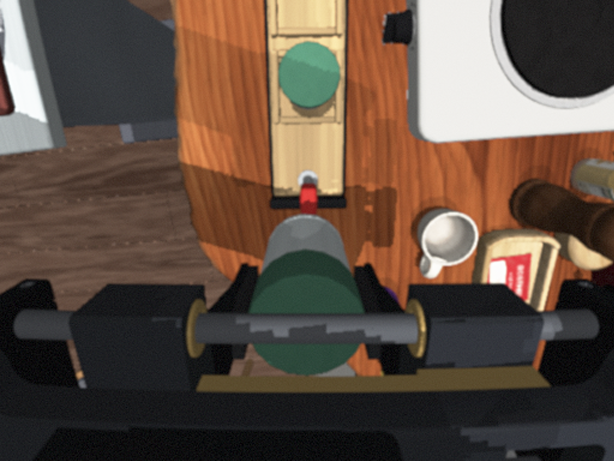

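Wrist view: the tin is held upright. The lighter tin stands in the right pocket at (258,61). The mug rim is at (373,197), giving about (0.602,-0.296), and the side view agrees within 1 cm.

Run:
```python
from h import *
s=st()
print(off(s,(.601,-.298,.18)).round(4))
p=cam("wrist");print(atz(p,373.3,197.5,.051));p=cam("side");print(atz(p,270.2,231.3,.051))
```

```text
{'clock': 16.55, 'qpos': [0.7722, 0.055, -0.3857, 1.7606, 0.0214, 1.3299, 0.2976], 'tcp_pos': [0.4486, -0.2372, 0.2662], 'orientation': [2.3131, 2.1257, 0.0], 'force': [-0.438, -0.3793, -4.084], 'opening': 0.0494, 'finger_force': 29.9549}
[-0.0477  0.157   0.0862]
[ 0.60258084 -0.2933284   0.051     ]
[ 0.60242999 -0.30219572  0.051     ]
```

carry_out:
  targets:
    - {"offset": [-0.01, 0.03, 0], "delta_rot": [0, 0, 0]}
    - {"offset": [-0.02, 0.065, 0], "delta_rot": [0, 0, 0]}
    - {"offset": [-0.03, 0.1, 0], "delta_rot": [0, 0, 0]}
    - {"offset": [-0.04, 0.135, 0], "delta_rot": [0, 0, 0]}
    - {"offset": [-0.048, 0.158, 0], "delta_rot": [0, 0, 0]}
    - {"offset": [-0.048, 0.158, 0.02], "delta_rot": [0, 0, 0]}
    - {"offset": [-0.048, 0.158, 0.045], "delta_rot": [0, 0, 0]}
    - {"offset": [-0.048, 0.158, 0.07], "delta_rot": [0, 0, 0]}
    - {"offset": [-0.048, 0.158, 0.085], "delta_rot": [0, 0, 0]}
    - {"offset": [-0.048, 0.158, 0.085], "delta_rot": [0, 0, 0]}
    - {"offset": [-0.048, 0.158, 0.085], "delta_rot": [0, 0, 0]}
    - {"offset": [-0.048, 0.158, 0.085], "delta_rot": [0, 0, 0]}

```text
clock: 17.85
tcp_pos: [0.6026, -0.2991, 0.1829]
orientation: [2.312, 2.123, 0.002]
force: [0.4, -0.6, -3.7]
opening: 0.0493
finger_force: 30.0
```

Run:
```python
from h import *
s=st(); p=cam("side")
save(p,"end.png",(185,100,345,240),4.5)
for t in("tin_a","mug"): print(t,[(np.round(d["position"],3).tolist(),round(d["confidence"],2)) for d in bot.search_frame(p,t)])
```

```text
{'clock': 17.85, 'qpos': [0.6723, 0.4438, -0.3764, 1.47, 0.1669, 1.2569, 0.1928], 'tcp_pos': [0.6026, -0.2991, 0.1829], 'orientation': [2.3122, 2.1234, 0.0016], 'force': [0.4413, -0.6341, -3.6981], 'opening': 0.0493, 'finger_force': 29.9723}
tin_a [([0.45, -0.147, 0.092], 0.62), ([0.596, -0.319, 0.163], 0.61), ([0.527, -0.416, 0.059], 0.6)]
mug [([0.606, -0.293, 0.044], 0.85)]
```

View pics/end.png

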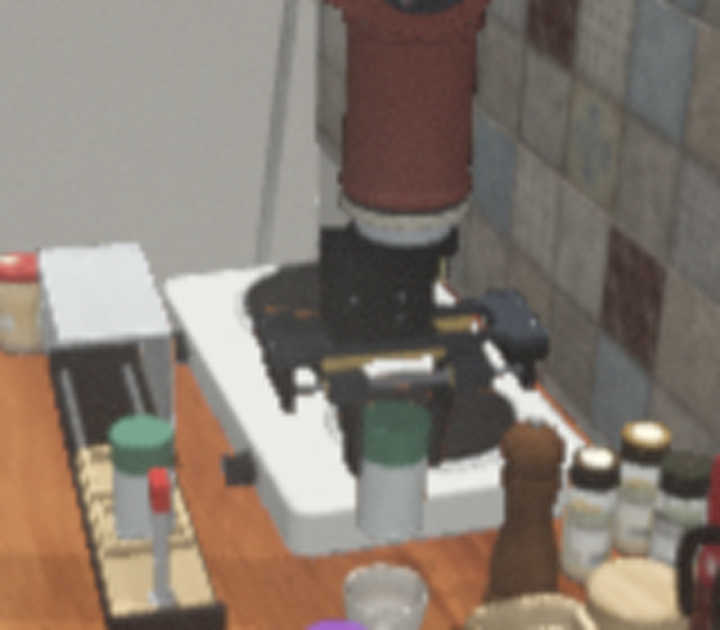

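The side view shows the heavier tin held upright at crop (393,470), directly above the mug at (385,595). The lighter tin stands in the right pocket at (140,475), and the caddy is against the end block. I'll hand in now.

```bash
python3 -c "
from bench import bot
print(bot.hand_in())"
```

```text
the job is handed in; nothing more can be done
None
```

I handed the job in at about 18 s on the robot's clock; no verdict came back. The caddy is at the stop, the lighter tin (about 1 N) stands in the right pocket, and the heavier one (about 4.5 N) is held upright about 55 mm above the mug's mouth.

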